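# Tip two crates and send the stamped one to the dispatch line

### The arm

A 6-joint arm with a two-finger parallel gripper is mounted at the origin on the work surface. World frame = base frame: x ahead of the robot, y to its left, z up, the work surface at z = 0. Lengths are in mm, angles in degrees, forces in N, time in s.
With the tool pointing down it reaches from about 300 to 850 mm from the base axis. Payload 4.2 kg.
Tool frame: the origin (TCP) lies at the very end of the fingers, on their centre line; the grasp point (between the pads) lies 19 mm behind it; z points along the fingers, y is the line along which they close (so a half turn about z gives the same grasp; the last joint's range is limited). The gripper opens to 91 mm and grips with 3 to 60 N. Pads are 32 mm wide; open, the fingers measure 118 mm over their backs; the gripper's body (76 mm by 178 mm) begins 60 mm behind the grasp point.
Start: joints at [-74.026, 18.312, 89.639, -0, 72.044, -1.146], TCP at [169.268, -549.538, 213.976] pointing down, gripper open.
Joint ranges: [-177.97, 177.97], [-48.28, 115.42], [12.27, 149.76], [-77.06, 257.06], [2.81, 150.46], [-146.56, 146.56]. Speed limits (degrees/s): [147.25, 147.25, 180, 180, 180, 180].

### API

Orientations are given as [roll, pitch, yaw] about the fixed x, y, z axes, in that order (R = Rz(yaw) Ry(pitch) Rx(roll)).
In Python, from workcell import * gives the robot as it stands.
- The arm moves only by the tool move_arm, never from a script. Its argument "motion" is a list of rows, each a list of 3 entries, a list of its own where there are three numbers: the finger opening in mm, from 0 to 91.2, then the shift along the world's x, y, z in units of 25 mm (1.0 is 25 mm), then the turn, a rotation vector about the world's x, y, z in units of 4 degrees (1.0 is 4 degrees). In form: [[grip, [x, y, z], [ax, ay, az]], ...]. A call has 1 to 20 rows; each row shifts and turns the commanded pose from where the row before left it; what a row does not reach is not made up. A row lasts 1/12 s, in which the tool goes at most 41.7 mm and 7.16 degrees, less where a joint would pass 70% of its speed; a pose out of reach is approached as far as the arm can. A call with a number of a shift or a turn outside -1 to 1 is refused whole. A call with a gripper value outside its range is refused whole. The fingers move at their own pace and stop on an object; "grip_force" is the grip in N (left out, the last holds). Time passes only in rows, so rows that do not move let the fingers close. It gives the time, the measured TCP pose, the force, the opening and the grip force at its end, in the units of the state.
- state(): the state, without advancing time (a new reading comes with each control period).
- grab_frame(name): name is "side" or "top"; returns the picture (400x640x3 uint8, blue, green, red); there is no depth.
- camera_info(name): a dict with "fx", "fy", "cx", "cy" (pixels), "rvec" (rotation vector, rad) and "tvec" (3), from world to camera coordinates, as OpenCV has them. Camera axes: x right, y down, z forward; pixel columns grow to the right and rows downward; lengths in mm; the calibration is good to about 2 mm. A picture is of the moment at which its call begins. camera_info takes no time and is no camera call.
- job_done(): hands the job in; it is judged then, once.
The state is a dict: "time_s": time; "qpos": joint angles; "qvel": joint speeds; "effort": joint torques, N m; "ee_pos": TCP position; "ee_rot": TCP orientation; "force": force on the tool from outside, world axes, zero at the start; "torque": the same for the moment, N m; "gripper_width": finger opening in mm; "gripper_force": force on a finger pad.
Only numpy, scipy, OpenCV 4.12 (cv2) and the standard library are available. Lean on these libraries where they do the work, as an engineer would, in place of code of your own. Each camera call takes 0.05 s, during which the arm holds its last target. There are 200 camera calls.

### The job

One of the two small upright wooden crates is stamped underneath. Tip each crate over onto its side to look at its underside, then, once both are lying down, push the stamped one, still on its side, onto the dispatch line so that the paper tape runs under its middle; leave the other lying clear of the tape. Only push the crates with the fingers, never lift or carry them, and leave the other things on the table where they are.

Things in the scene. Friction and masses are not known exactly. Their poses are not given: they have to be found in the camera images.
- crate_a: open slatted plywood crate, empty, 0.3 to 0.55 kg, 70 mm deep (its x), 110 wide (its y), 120 tall (its z), walls 7 mm, top slats 88 to 120 mm up; gaps between slats 6 mm. Starts upright, its x pointing to the robot's left (+y) within 0.2 rad. Origin: centre of the underside, z towards the open mouth. The two crates look alike and swap places; only one is stamped.
- crate_b: open slatted plywood crate, empty, 0.3 to 0.55 kg, 70 mm deep (its x), 110 wide (its y), 120 tall (its z), walls 7 mm, top slats 88 to 120 mm up; gaps between slats 6 mm. Starts upright, its x pointing to the robot's left (+y) within 0.2 rad. Origin: centre of the underside, z towards the open mouth. The two crates look alike and swap places; only one is stamped.
- crate_a_mid (a point): centre of crate_a's outer volume, 60 mm above its underside; 35 mm above the table when it lies on a 110 mm wide side. Pushed level near the top of such a side, the crate turns about the opposite bottom edge with little sliding, passes its balance at about 0.6 rad and falls onto its side. Its weight lies about 10 mm nearer the underside than this point.
- crate_b_mid (a point): centre of crate_b's outer volume, 60 mm above its underside; 35 mm above the table when it lies on a 110 mm wide side. Pushed level near the top of such a side, the crate turns about the opposite bottom edge with little sliding, passes its balance at about 0.6 rad and falls onto its side. Its weight lies about 10 mm nearer the underside than this point.
- stamp (a point): centre of the stamp on the stamped crate's underside: a black disc 62 mm across with a bare bar 9 mm wide along the crate's y, on plywood 6 mm in from the feet (two runners, 14 mm wide, along the ends in y). The other crate is bare there. Seen only once the crate is tipped; a crate tipped to the robot's right (-y) shows its underside to a camera on the left.
- tape_line: the dispatch line: flat strip of pale paper tape stuck on the table beyond the crates, running left to right: 600 mm long (its y) and 40 mm wide (its x, pointing away from the robot), with a thin brown centre line. Origin: its middle, at the table top. It does not hinder anything.
- paint_tin: bystander: white and red paint tin, 84 mm across, 100 mm tall, beyond the tape; origin under its centre.
- tape_roll: bystander: roll of masking tape lying flat, 100 mm across, 25 mm tall; origin under its centre.
- brush: bystander: paint brush, 200 mm long, lying at the right.
- screwdriver: bystander: screwdriver about 200 mm long, lying at the left.
- jar: bystander: closed glass jar, 66 mm across, 85 mm tall; origin under its centre.
- sanding_block: bystander: cork sanding block, 70 x 100 x 34 mm; origin under its centre.
- mug: bystander: blue mug, 76 mm across, 90 mm tall; origin under its centre.
There are look-alikes about, which are no part of the job. Leave any orange look-alike of the crate_b alone.

How it is judged (in metres and radians):
On the way, in this order (a step that is already met when the one before it is completed fails the run):
1. one of the crates has been tipped onto its side (((angle between crate_a's own z axis and vertical between 1.45 and 1.69 rad and linear speed of crate_a below 0.03 m/s) or (angle between crate_b's own z axis and vertical between 1.45 and 1.69 rad and linear speed of crate_b below 0.03 m/s))), for 0.2 s.
2. both crates lie on their sides (angle between crate_a's own z axis and vertical between 1.45 and 1.69 rad and angle between crate_b's own z axis and vertical between 1.45 and 1.69 rad and linear speed of each of crate_a, crate_b below 0.03 m/s), for 0.2 s.
3. the stamped crate has been pushed onto the dispatch line, lying on its side (angle between crate_a's own z axis and vertical between 1.45 and 1.69 rad and x of crate_a_mid in the frame of tape_line between -0.025 and 0.025 m and y of crate_a_mid in the frame of tape_line between -0.3 and 0.3 m), for 0.2 s.
At the end, for the whole second after the job is handed in: Both crates lie on their sides (upright axis 83 to 97 degrees from vertical) and at rest; the middle of the stamped crate is within 25 mm of the centre line of the tape and within the tape's length; the middle of the other crate is more than 90 mm to either side of the centre line (all of step 3 and angle between crate_b's own z axis and vertical between 1.45 and 1.69 rad and (x of crate_b_mid in the frame of tape_line above 0.09 m or x of crate_b_mid in the frame of tape_line below -0.09 m) and linear speed of each of crate_a, crate_b below 0.03 m/s); the robot touches nothing.
It fails at once if a crate is lifted or carried off the table ((height (world z) of crate_a_mid above 0.1 m or (height (world z) of crate_a_mid above 0.085 m and angle between crate_a's own z axis and vertical below 0.25 rad) or (height (world z) of crate_a_mid above 0.075 m and angle between crate_a's own z axis and vertical between 1.45 and 1.69 rad)) or (height (world z) of crate_b_mid above 0.1 m or (height (world z) of crate_b_mid above 0.085 m and angle between crate_b's own z axis and vertical below 0.25 rad) or (height (world z) of crate_b_mid above 0.075 m and angle between crate_b's own z axis and vertical between 1.45 and 1.69 rad))).
It fails at once if a bystander is moved by more than 30 mm (distance of any of paint_tin, tape_roll, brush, screwdriver, jar, sanding_block, mug from where it was at the start of the episode above 0.03 m).
It also fails if it takes over 69 s, if anything falls off the work surface, if the arm or the gripper's body presses on something with over 40 N, if the wrist force passes 120 N, or if a joint passes its speed limit or range.

## Working session

There is one attempt and no reset: what is moved stays moved. The work goes in short steps, Python scripts to look and compute and a tool call to move; the robot and the scene stay as the last step left them, time stands still between calls to the robot, and variables do not carry over. Pictures are saved under pics/ and viewed, at most 10 in all, crops included, and the job is handed in when it is done.

Besides the shell and the picture viewer there is one more tool, called after "Emit:" by a JSON object that holds its "fn" and its "kwargs". move_arm: Moves the arm, as the interface text tells. Shifts and turns lie within -1 to 1; 1 stands for 25 mm of shift or 4 degrees of turn. Its arguments: {"type":"object","properties":{"motion":{"type":"array","items":{"type":"array"}},"grip_force":{"type":"number"}},"required":["motion"]}

```bash
mkdir -p pics; cat > h.py <<'E'
from workcell import *
import numpy as np, cv2
def cam(n):
    c=camera_info(n); R=cv2.Rodrigues(np.array(c["rvec"],float))[0]; t=np.array(c["tvec"],float).ravel()
    return c,R,t
def ray(n,u,v):
    c,R,t=cam(n); d=R.T@np.array([(u-c["cx"])/c["fx"],(v-c["cy"])/c["fy"],1]); return -R.T@t,d
def onz(n,u,v,z):
    o,d=ray(n,u,v); return (o+d*(z-o[2])/d[2]).round(1)
def proj(n,p):
    c,R,t=cam(n); q=R@np.array(p,float)+t; return np.array([c["fx"]*q[0]/q[2]+c["cx"],c["fy"]*q[1]/q[2]+c["cy"]]).round(1)
def tri(u1,u2):
    o1,d1=ray("top",*u1);o2,d2=ray("side",*u2)
    s=np.linalg.lstsq(np.c_[d1,-d2],o2-o1,rcond=None)[0]; a=o1+s[0]*d1;b=o2+s[1]*d2
    return ((a+b)/2).round(1),np.linalg.norm(a-b).round(1)
E
python3 - <<'E'
from h import *
for n in("top","side"):
    cv2.imwrite(f"pics/{n}0.png",grab_frame(n)); print(n,ray(n,320,200))
print(state()["time_s"],state()["ee_rot"])
E
```

```text
top (array([ 428.6837136 ,  -31.22574947, 1118.73078947]), array([ 7.15186784e-02,  1.20083455e-04, -9.97533079e-01]))
side (array([ 255.11070346, 1060.78085374,  796.27509689]), array([ 0.18618498, -0.80001313, -0.57049985]))
0.1 [-1.79909175e+02 -1.78937105e-03  1.71202440e+01]
```

View pics/top0.png

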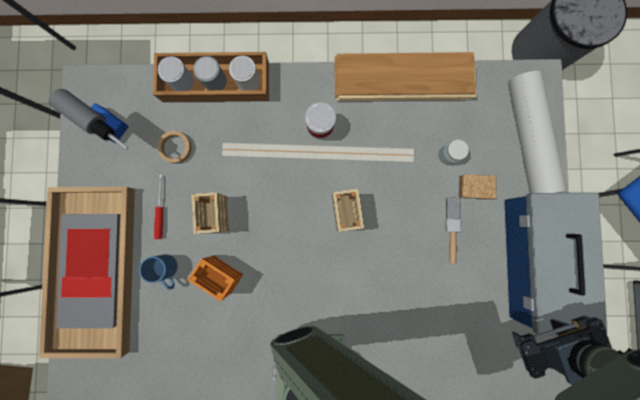

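View pics/side0.png

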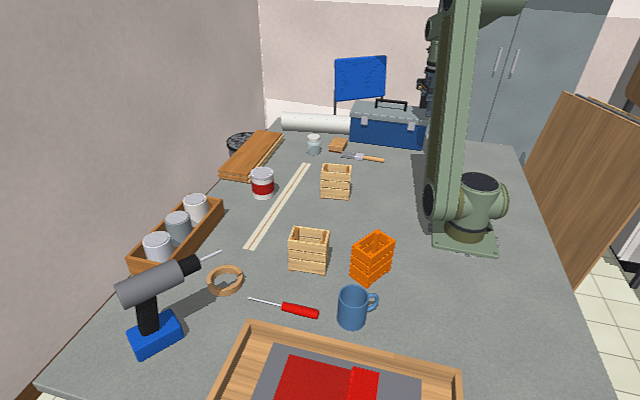

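The top view shows two plain plywood crates, at (210,213) on the left and (347,210) on the right. The orange crate at (215,278) is the look-alike, so I'll leave it alone. The tape runs from (222,150) to (413,156).

```bash
python3 - <<'E'
from h import *
t=cv2.imread("pics/top0.png"); s=cv2.imread("pics/side0.png")
def q(img,lo,hi,roi):
    m=cv2.inRange(cv2.cvtColor(img,cv2.COLOR_BGR2HSV),lo,hi); k=np.zeros_like(m);x0,y0,x1,y1=roi;k[y0:y1,x0:x1]=m[y0:y1,x0:x1]
    k=cv2.morphologyEx(k,cv2.MORPH_CLOSE,np.ones((5,5)))
    c=max(cv2.findContours(k,0,2)[0],key=cv2.contourArea); return c
for n,r in(("L",(180,180,240,245)),("R",(320,180,375,240))):
    c=q(t,(10,50,80),(35,255,255),r); print(n,cv2.boundingRect(c)); b=cv2.boxPoints(cv2.minAreaRect(c)); print(b.round(0).tolist(),[onz("top",*p,120)[:2].tolist() for p in b])
for n,r in(("L",(270,215,345,280)),("R",(310,150,360,205))):
    c=q(s,(10,50,80),(35,255,255),r); print(n,cv2.boundingRect(c))
print([onz("top",*p,0) for p in((222,150),(413,156))])
# corner heights by two views
for a in((160,180,76),): pass
print("mug",onz("top",152,268,90),"drv",onz("top",160,210,15),"brush",onz("top",453,215,10))
print("tin",onz("top",320,118,100),"orange",onz("top",230,270,120))
big=np.hstack([cv2.resize(t[170:300,130:390],None,fx=1.5,fy=1.5,interpolation=2),cv2.resize(s[140:270,270:400],None,fx=1.5,fy=1.5)])
a=cv2.resize(t[175:245,180:250],(400,400),interpolation=cv2.INTER_CUBIC);b=cv2.resize(t[175:245,315:385],(400,400),interpolation=cv2.INTER_CUBIC)
cv2.imwrite("pics/c.png",np.hstack([a,b]))
E
```

```text
L (192, 193, 37, 41)
[[191.0, 194.0], [226.0, 192.0], [228.0, 231.0], [193.0, 233.0]] [[520.9, 328.5], [525.5, 230.5], [415.6, 223.2], [410.9, 320.4]]
R (332, 189, 32, 42)
[[331.0, 192.0], [358.0, 188.0], [364.0, 228.0], [337.0, 232.0]] [[521.9, -62.6], [532.4, -137.0], [422.1, -151.5], [411.7, -77.7]]
L (287, 225, 43, 51)
R (320, 163, 32, 38)
[array([669.3, 276.4,   0. ]), array([ 644.4, -322.6,    0. ])]
mug [312.9 446.8  90. ] drv [480.9 461.6  15. ] brush [ 459.  -436.8   10. ]
tin [738.3 -33.  100. ] orange [309.7 217.3 120. ]
```

View pics/c.png

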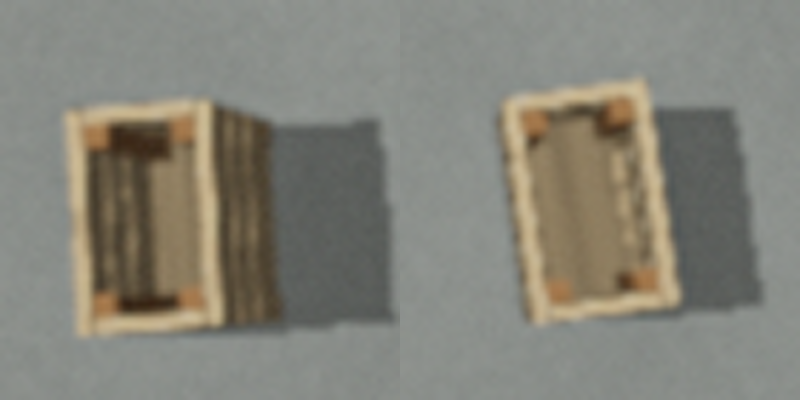

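Emit:
{"fn": "move_arm", "kwargs": {"motion": [[0,[0.6,1,0],[0,0,-0.12]],[0,[0.6,1,0],[0,0,-0.12]],[0,[0.6,1,0],[0,0,-0.12]],[0,[0.6,1,0],[0,0,-0.12]],[0,[0.6,1,0],[0,0,-0.12]],[0,[0.6,1,0],[0,0,-0.12]],[0,[0.6,1,0],[0,0,-0.12]],[0,[0.6,1,0],[0,0,-0.12]],[0,[0.6,1,0],[0,0,-0.12]],[0,[0.6,1,0],[0,0,-0.12]],[0,[0.6,1,0],[0,0,-0.12]],[0,[0.6,1,0],[0,0,-0.12]],[0,[0.6,1,0],[0,0,-0.12]],[0,[0.6,1,0],[0,0,-0.12]],[0,[0.6,1,0],[0,0,-0.12]],[0,[0.6,1,0],[0,0,-0.12]],[0,[0.6,1,0],[0,0,-0.12]],[0,[0.6,1,0],[0,0,-0.12]],[0,[0.6,1,0],[0,0,-0.12]],[0,[0.6,1,0],[0,0,-0.12]]]}}

```text
time_s: 1.77
ee_pos: [469.5, -48.1, 213.7]
ee_rot: [180.0, 0.0, 7.5]
force: [-0.1, -0.5, 0.1]
gripper_width: 0.2
gripper_force: 0.0
```

```bash
python3 - <<'E'
from h import *
# rim corners, near-left-face ends; side rows of the topmost slat edge
t={"L":[(191.4,194.3),(194,233.7)],"R":[(333,192.5),(338.6,231.4)]}
for k in t:
    print(k,[(onz("top",*p,120).tolist(),proj("side",onz("top",*p,120))) for p in t[k]])
s=cv2.imread("pics/side0.png"); m=cv2.inRange(cv2.cvtColor(s,cv2.COLOR_BGR2HSV),(10,50,80),(35,255,255))
for r in((270,215,345,280),(310,150,360,205)):
    x0,y0,x1,y1=r;c=max(cv2.findContours(m[y0:y1,x0:x1],0,2)[0],key=cv2.contourArea).reshape(-1,2)+[x0,y0]; h=cv2.approxPolyDP(cv2.convexHull(c),3,True).reshape(-1,2); print(h.tolist())
E
```

```text
L [([519.1, 327.6, 120.0], array([286.3, 239.5])), ([409.5, 318.4, 120.0], array([325. , 244.6]))]
R [([520.9, -67.4, 120.0], array([320.1, 171.3])), ([413.2, -81.6, 120.0], array([349.6, 173.7]))]
[[293, 225], [329, 230], [324, 275], [288, 270], [287, 240]]
[[322, 163], [351, 165], [348, 200], [320, 198]]
```

Emit:
{"fn": "move_arm", "kwargs": {"motion": [[0,[0,0.8,0],[0,0,0]],[0,[0,0,-0.9],[0,0,0]],[0,[0,0,-0.9],[0,0,0]],[0,[0,0,-0.9],[0,0,0]],[0,[0,0,-0.9],[0,0,0]],[0,[0,0,-0.7],[0,0,0]],[0,[0.04,-0.3,0],[0,0,0]],[0,[0.04,-0.3,0],[0,0,0]],[0,[0.04,-0.3,0],[0,0,0]],[0,[0.04,-0.3,0],[0,0,0]],[0,[0.03,-0.2,0],[0,0,0]],[0,[0.03,-0.2,0],[0,0,0]],[0,[0.03,-0.2,0],[0,0,0]],[0,[0.03,-0.2,0],[0,0,0]],[0,[0.03,-0.2,0],[0,0,0]]]}}

```text
time_s: 3.02
ee_pos: [477.1, -84.9, 106.8]
ee_rot: [-180.0, -0.0, 7.5]
force: [0.1, 1.6, 1.6]
gripper_width: -0.0
gripper_force: 1.1
```

Emit:
{"fn": "move_arm", "kwargs": {"motion": [[0,[0.03,-0.2,0],[0,0,0]],[0,[0.03,-0.2,0],[0,0,0]],[0,[0.03,-0.2,0],[0,0,0]],[0,[0.03,-0.2,0],[0,0,0]],[0,[0.03,-0.2,0],[0,0,0]],[0,[0.03,-0.2,0],[0,0,0]],[0,[0.03,-0.2,0],[0,0,0]],[0,[0.03,-0.2,0],[0,0,0]],[0,[0.03,-0.2,0],[0,0,0]],[0,[0.03,-0.2,0],[0,0,0]],[0,[0,0,0],[0,0,0]],[0,[0,0,0],[0,0,0]],[0,[0,0,0],[0,0,0]],[0,[0,0,0],[0,0,0]]]}}

```text
time_s: 4.18
ee_pos: [484.4, -134.3, 106.4]
ee_rot: [-180.0, 0.0, 7.5]
force: [-0.3, 0.6, -0.4]
gripper_width: 0.4
gripper_force: 0.0
```

```bash
python3 - <<'E'
from h import *
t=grab_frame("top");s=grab_frame("side")
cv2.imwrite("pics/t1.png",t);cv2.imwrite("pics/s1.png",s)
cv2.imwrite("pics/c1.png",np.hstack([cv2.resize(t[160:260,300:425],(400,320),interpolation=2),cv2.resize(s[120:220,280:405],(400,320),interpolation=2)]))
E
```

```text
(no output)
```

View pics/c1.png

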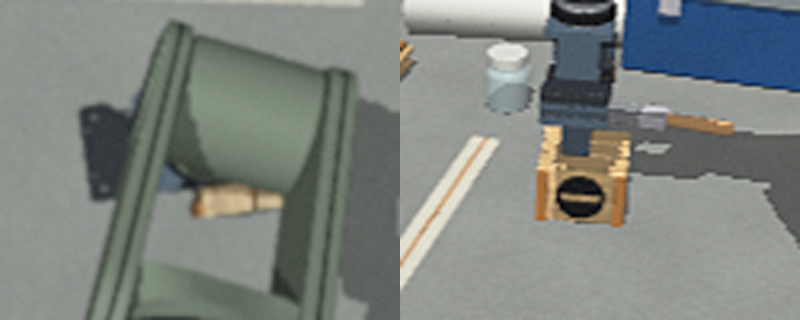

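The right-hand crate is down. Its underside shows the stamp, a black disc with a bar at side view (336,182), so this is the one to deliver. Next is the left crate.

Emit:
{"fn": "move_arm", "kwargs": {"motion": [[0,[0,0.2,0.9],[0,0,0]],[0,[0,0.2,0.9],[0,0,0]],[0,[0,0.2,0.9],[0,0,0]],[0,[0,0.2,0.9],[0,0,0]],[0,[0,0.2,0.7],[0,0,0]],[0,[0,1,0],[0,0,-0.1]],[0,[0,1,0],[0,0,-0.1]],[0,[0,1,0],[0,0,-0.1]],[0,[0,1,0],[0,0,-0.1]],[0,[0,1,0],[0,0,-0.1]],[0,[0,1,0],[0,0,-0.1]],[0,[0,1,0],[0,0,-0.1]],[0,[-0.1,1,0],[0,0,0]],[0,[-0.1,1,0],[0,0,0]],[0,[-0.1,1,0],[0,0,0]],[0,[-0.1,1,0],[0,0,0]],[0,[-0.1,1,0],[0,0,0]],[0,[-0.1,1,0],[0,0,0]],[0,[-0.1,1,0],[0,0,0]],[0,[-0.1,1,0],[0,0,0]]]}}

```text
time_s: 5.95
ee_pos: [464.0, 266.8, 214.0]
ee_rot: [180.0, 0.0, 4.7]
force: [0.7, 0.3, -0.5]
gripper_width: 0.7
gripper_force: 0.0
```

Emit:
{"fn": "move_arm", "kwargs": {"motion": [[0,[0,1,0],[0,0,0]],[0,[0,1,0],[0,0,0]],[0,[0,1,0],[0,0,0]],[0,[0,0.9,0],[0,0,0]],[0,[0,0,-0.9],[0,0,0]],[0,[0,0,-0.9],[0,0,0]],[0,[0,0,-0.9],[0,0,0]],[0,[0,0,-0.9],[0,0,0]],[0,[0,0,-0.6],[0,0,0]],[0,[0,0,0],[0,0,0]]]}}

```text
time_s: 6.78
ee_pos: [462.2, 361.6, 105.4]
ee_rot: [179.8, 0.4, 4.7]
force: [0.1, 0.5, 0.2]
gripper_width: 0.5
gripper_force: 0.0
```

Emit:
{"fn": "move_arm", "kwargs": {"motion": [[0,[0.02,-0.3,0],[0,0,0]],[0,[0.02,-0.3,0],[0,0,0]],[0,[0.02,-0.3,0],[0,0,0]],[0,[0.02,-0.2,0],[0,0,0]],[0,[0.02,-0.2,0],[0,0,0]],[0,[0.02,-0.2,0],[0,0,0]],[0,[0.02,-0.2,0],[0,0,0]],[0,[0.02,-0.2,0],[0,0,0]],[0,[0.02,-0.2,0],[0,0,0]],[0,[0.02,-0.2,0],[0,0,0]],[0,[0.02,-0.2,0],[0,0,0]],[0,[0.02,-0.2,0],[0,0,0]],[0,[0.02,-0.2,0],[0,0,0]],[0,[0.02,-0.2,0],[0,0,0]],[0,[0.02,-0.2,0],[0,0,0]],[0,[0.02,-0.2,0],[0,0,0]],[0,[0.02,-0.2,0],[0,0,0]],[0,[0.02,-0.2,0],[0,0,0]],[0,[0,0,0],[0,0,0]],[0,[0,0,0],[0,0,0]]]}}

```text
time_s: 8.45
ee_pos: [473.6, 265.2, 109.0]
ee_rot: [180.0, 0.0, 4.7]
force: [-0.5, 0.4, 0.1]
gripper_width: 0.4
gripper_force: 0.0
```

Emit:
{"fn": "move_arm", "kwargs": {"motion": [[0,[0,0,0.9],[0,0,0]],[0,[0,0,0.9],[0,0,0]],[0,[0,0,0.9],[0,0,0]],[0,[0,0,0.9],[0,0,0]],[0,[0,0,0.7],[0,0,0]],[0,[0,0,0],[0,0,0]]]}}

```text
time_s: 8.95
ee_pos: [475.5, 266.8, 220.4]
ee_rot: [-179.8, -0.4, 4.7]
force: [1.9, 1.2, 0.4]
gripper_width: 0.1
gripper_force: 0.0
```

```bash
python3 - <<'E'
from h import *
t=grab_frame("top");s=grab_frame("side")
cv2.imwrite("pics/t2.png",t);cv2.imwrite("pics/s2.png",s)
cv2.imwrite("pics/c2.png",np.hstack([cv2.resize(t[130:290,170:420],(500,320),interpolation=2),cv2.resize(s[140:290,260:400],(300,320),interpolation=2)]))
E
```

```text
(no output)
```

View pics/c2.png

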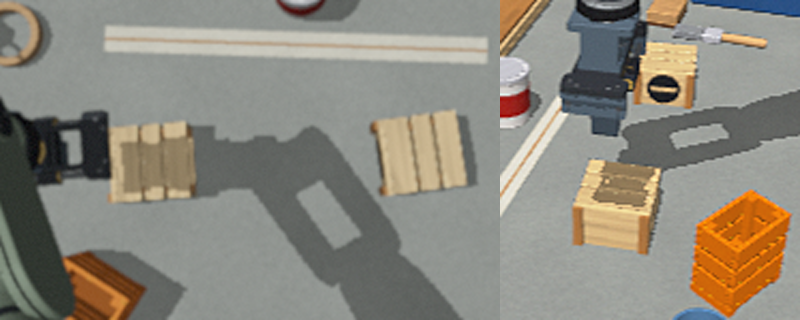

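Both crates now lie on their sides and the left one is bare underneath. The stamped crate's top corners in the top view are about (357,191), (397,186), (403,223) and (361,227).

```bash
python3 - <<'E'
from h import *
t=cv2.imread("pics/t2.png");s=cv2.imread("pics/s2.png")
m=cv2.inRange(cv2.cvtColor(t,cv2.COLOR_BGR2HSV),(10,40,110),(35,255,255)); m=cv2.morphologyEx(m,cv2.MORPH_CLOSE,np.ones((5,5)))
def box(x0,y0,x1,y1):
    c=max(cv2.findContours(m[y0:y1,x0:x1],0,2)[0],key=cv2.contourArea)+np.array([x0,y0]); b=cv2.boxPoints(cv2.minAreaRect(c)); P=np.array([onz("top",*p,70) for p in b]); return b,P
b,P=box(345,175,425,240); print(b.round(1).tolist(),P.tolist(),P.mean(0)); print([proj("side",p).tolist() for p in P])
q=[onz("top",*p,70).tolist() for p in((357.5,191),(397.5,185.5),(403.5,223),(361,227))]; print(q,np.mean(q,0))
q=[onz("top",*p,70).tolist() for p in((225,193.5),(263.5,191),(267,228),(225.5,231))]; print("L",q,np.mean(q,0))
# stamp: dark pixels in side
k=cv2.inRange(s[165:192,315:348],(0,0,0),(45,45,45)); ys,xs=np.nonzero(k); print("disc px",xs.mean()+315,ys.mean()+165,onz("side",xs.mean()+315,ys.mean()+165,35))
y0,y1=135,170
# tape pts
g=cv2.inRange(cv2.cvtColor(t,cv2.COLOR_BGR2HSV),(0,0,190),(40,60,255))
for u in(240,300,350,400):
    r=np.nonzero(g[130:175,u])[0]+130; print(u,r.min(),r.max(),onz("top",u,r.mean(),0))
E
```

```text
[[354.3999938964844, 190.10000610351562], [398.3999938964844, 184.10000610351562], [403.6000061035156, 222.39999389648438], [359.6000061035156, 228.39999389648438]] [[531.9, -131.5, 70.0], [548.4, -259.8, 70.0], [437.1, -272.1, 70.0], [420.7, -144.9, 70.0]] [ 484.525 -202.075   70.   ]
[[321.0, 174.0], [324.6, 158.4], [351.3, 160.8], [349.7, 176.5]]
[[529.3, -140.6, 70.0], [544.4, -257.1, 70.0], [435.3, -271.8, 70.0], [424.7, -149.0, 70.0]] [ 483.425 -204.625   70.   ]
L [[525.2, 246.8, 70.0], [531.6, 133.9, 70.0], [423.6, 123.3, 70.0], [415.8, 244.1, 70.0]] [474.05  187.025  70.   ]
disc px 330.06164383561645 177.95890410958904 [ 502.8 -169.    35. ]
240 144 155 [670.3 219.6   0. ]
300 146 156 [664.   30.5   0. ]
350 147 158 [ 657.4 -126.3    0. ]
400 149 160 [ 649.5 -282.3    0. ]
```

Emit:
{"fn": "move_arm", "kwargs": {"motion": [[60,[-0.19,-0.95,0],[0,0,0.02]],[60,[-0.19,-0.95,0],[0,0,0.02]],[60,[-0.19,-0.95,0],[0,0,0.02]],[60,[-0.19,-0.95,0],[0,0,0.02]],[60,[-0.19,-0.95,0],[0,0,0.02]],[60,[-0.19,-0.95,0],[0,0,0.02]],[60,[-0.19,-0.95,0],[0,0,0.02]],[60,[-0.19,-0.95,0],[0,0,0.02]],[60,[-0.19,-0.95,0],[0,0,0.02]],[60,[-0.19,-0.95,0],[0,0,0.02]],[60,[-0.19,-0.95,0],[0,0,0.02]],[60,[-0.19,-0.95,0],[0,0,0.02]],[60,[-0.19,-0.95,0],[0,0,0.02]],[60,[-0.19,-0.95,0],[0,0,0.02]],[60,[-0.19,-0.95,0],[0,0,0.02]],[60,[-0.19,-0.95,0],[0,0,0.02]],[60,[-0.19,-0.95,0],[0,0,0.02]],[60,[-0.19,-0.95,0],[0,0,0.02]],[60,[-0.19,-0.95,0],[0,0,0.02]],[60,[-0.19,-0.95,0],[0,0,0.02]]]}}

```text
time_s: 10.72
ee_pos: [377.3, -210.1, 214.7]
ee_rot: [-179.9, 0.2, 6.3]
force: [0.5, -0.7, -0.3]
gripper_width: 59.9
gripper_force: 0.0
```

Emit:
{"fn": "move_arm", "kwargs": {"motion": [[60,[0,0,-0.9],[0,0,0]],[60,[0,0,-0.9],[0,0,0]],[60,[0,0,-0.9],[0,0,0]],[60,[0,0,-0.9],[0,0,0]],[60,[0,0,-0.9],[0,0,0]],[60,[0,0,-0.9],[0,0,0]],[60,[0,0,-0.9],[0,0,0]],[60,[0,0,-0.9],[0,0,0]],[60,[0,0,-0.4],[0,0,0]],[60,[0,0,0],[0,0,0]],[60,[0,0,0],[0,0,0]]]}}

```text
time_s: 11.63
ee_pos: [377.4, -208.8, 25.3]
ee_rot: [-179.9, 0.2, 6.3]
force: [1.0, 0.7, -0.1]
gripper_width: 60.1
gripper_force: 0.0
```

Emit:
{"fn": "move_arm", "kwargs": {"motion": [[60,[0.35,0.04,0],[0,0,0]],[60,[0.35,0.04,0],[0,0,0]],[60,[0.35,0.04,0],[0,0,0]],[60,[0.35,0.04,0],[0,0,0]],[60,[0.35,0.04,0],[0,0,0]],[60,[0.35,0.04,0],[0,0,0]],[60,[0.35,0.04,0],[0,0,0]],[60,[0.35,0.04,0],[0,0,0]],[60,[0.35,0.04,0],[0,0,0]],[60,[0.35,0.04,0],[0,0,0]],[60,[0.35,0.04,0],[0,0,0]],[60,[0.35,0.04,0],[0,0,0]],[60,[0.35,0.04,0],[0,0,0]],[60,[0.35,0.04,0],[0,0,0]],[60,[0.35,0.04,0],[0,0,0]],[60,[0.35,0.04,0],[0,0,0]],[60,[0.35,0.04,0],[0,0,0]],[60,[0.35,0.04,0],[0,0,0]],[60,[0.35,0.04,0],[0,0,0]],[60,[0.2,0.02,0],[0,0,0]]]}}

```text
time_s: 13.3
ee_pos: [551.5, -190.0, 26.4]
ee_rot: [180.0, -0.1, 6.3]
force: [-3.7, -1.0, 3.5]
gripper_width: 60.1
gripper_force: 2.3
```

```bash
python3 - <<'E'
from h import *
t=grab_frame("top");s=grab_frame("side");cv2.imwrite("pics/t3.png",t);cv2.imwrite("pics/s3.png",s)
cv2.imwrite("pics/c3.png",np.hstack([cv2.resize(t[110:230,320:440],(400,400),interpolation=2),cv2.resize(s[120:240,260:380],(400,400),interpolation=2)]))
E
```

```text
(no output)
```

View pics/c3.png

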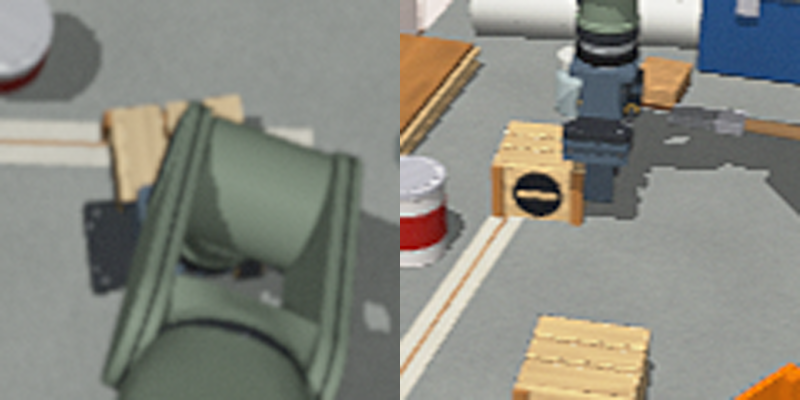

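```bash
python3 - <<'E'
from h import *
print(onz("side",301.1,178.2,35),onz("top",352.1,142.4,70),onz("top",392,138.5,70),state()["ee_pos"])
E
```

```text
[ 613.8 -133.7   35. ] [ 673.1 -126.9   70. ] [ 683.5 -244.3   70. ] [ 551.96214752 -190.01813794   26.37264499]
```

Emit:
{"fn": "move_arm", "kwargs": {"motion": [[60,[0.25,0.03,0],[0,0,0]],[60,[0.25,0.03,0],[0,0,0]],[60,[0.25,0.03,0],[0,0,0]],[60,[0.25,0.03,0],[0,0,0]],[60,[0.25,0.03,0],[0,0,0]],[60,[0,0,0],[0,0,0]],[60,[0,0,0],[0,0,0]],[60,[-0.4,-0.04,0],[0,0,0]],[60,[-0.6,-0.06,0],[0,0,0]],[60,[-1,-0.1,0],[0,0,0]],[60,[-1,-0.1,0],[0,0,0]],[60,[-1,0,0.8],[0,0,0]],[60,[-1,0,0.8],[0,0,0]],[60,[-1,0,0.8],[0,0,0]],[60,[-1,0,0.8],[0,0,0]],[60,[0,0,0],[0,0,0]],[60,[0,0,0],[0,0,0]]]}}

```text
time_s: 14.82
ee_pos: [405.5, -194.1, 107.8]
ee_rot: [179.9, -0.2, 6.2]
force: [-0.4, 1.2, 0.6]
gripper_width: 59.7
gripper_force: 0.0
```

```bash
python3 - <<'E'
from h import *
t=grab_frame("top");s=grab_frame("side");cv2.imwrite("pics/t4.png",t);cv2.imwrite("pics/s4.png",s)
cv2.imwrite("pics/c4.png",np.hstack([cv2.resize(t[100:200,320:420],(400,400),interpolation=2),cv2.resize(s[120:240,250:370],(400,400),interpolation=2)]))
E
```

```text
(no output)
```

View pics/c4.png

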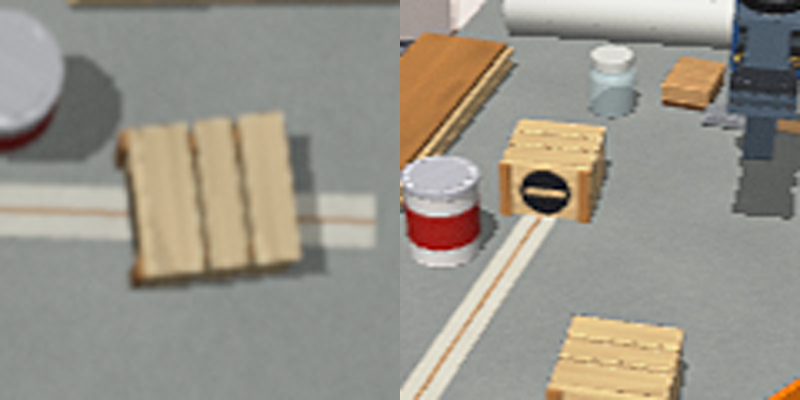

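```bash
python3 - <<'E'
from h import *
q=np.array([onz("top",320+u/4,100+v/4,70) for u,v in((125,130),(283,112),(300,262),(138,282))]);print(q.tolist(),q.mean(0))
print("tape",onz("top",320+115/4,100+212/4,0),onz("top",320+365/4,100+219/4,0)); print("disc",onz("side",250+145/3.333,120+192/3.333,35))
E
```

```text
[[702.7, -124.8, 70.0], [715.0, -241.3, 70.0], [603.3, -251.2, 70.0], [589.6, -132.7, 70.0]] [ 652.65 -187.5    70.  ]
tape [ 655.8 -122.3    0. ] [ 648.4 -317.3    0. ]
disc [ 644.3 -129.4   35. ]
```

The stamped crate's middle is at x≈652 and the tape's centre line at x≈653 there, so the tape runs under its middle. The arm is clear, so I'm handing in.

```bash
python3 -c "
from workcell import *
print(job_done())"
```

```text
the job is handed in; nothing more can be done
None
```

Both crates were tipped onto their sides; I pushed the stamped one, which started on the right, onto the tape with its middle about 1 mm from the centre line, left the bare one about 195 mm short of the tape, and handed the job in at about 15 s (no verdict was returned).

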